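# Refill the air duster can at the filling dock

### The arm

A 6-joint arm with a two-finger parallel gripper is mounted at the origin on the work surface. World frame = base frame: x ahead of the robot, y to its left, z up, the work surface at z = 0. Lengths are in m, angles in rad, forces in N, time in s.
With the tool pointing down it reaches from about 0.325 to 0.775 m from the base axis. Payload 5.5 kg.
Tool frame: the origin (TCP) lies midway between the tips of the shut fingers; the grasp point (between the pads) lies 19 mm behind it (arm.grip_depth is the distance from the TCP to the grasp point, in m); z points along the fingers, y is the line along which they close (so a half turn about z gives the same grasp; the last joint's range is limited). The gripper opens to 88 mm and grips with 3 to 60 N. Pads are 20 mm wide; open, the fingers measure 115 mm over their backs; the gripper's body (75 mm by 178 mm) begins 61 mm behind the grasp point.
Start: joints at [-1.181, 0.091, 1.231, -0, 1.82, -0.057], TCP at [0.259, -0.541, 0.223] pointing down, gripper open.
Joint ranges: [-2.87, 2.87], [-0.86, 2.18], [0.17, 2.46], [-1.51, 4.65], [0.06, 2.69], [-2.65, 2.65]. Speed limits (rad/s): [2.57, 2.57, 3.01, 3.14, 3.14, 3.14].

### API

Orientations are given as a unit quaternion [w, x, y, z].
In Python, from station import sensors, cams, arm gives the robot as it stands.
- The arm moves only by the tool play_rows, never from a script. Its argument "rows" is a list that holds one entry, the list of rows, each a list of 7 numbers: the turn, a rotation vector about the tool's x, y, z in rad, then the shift along the tool's x, y, z in cm, then the closure, from 0 (fully open) to 1 (shut). In form: [[[rx, ry, rz, tx, ty, tz, jaw], ...]]. A call has 1 to 10 rows; each row is the pose to reach, as a shift and turn from the pose commanded when the call began, along the tool's axes at that moment; what a row does not reach only later rows make up. A row lasts 1/10 s, in which the tool goes at most 50 mm and 8.59 degrees, less where a joint would pass 70% of its speed; a pose out of reach is approached as far as the arm can. A call with a gripper value outside its range is refused whole. The fingers move at their own pace and stop on an object; the grip force is fixed at half the most. Time passes only in rows, so rows that repeat a pose let the fingers close. It gives the time, the measured TCP pose, the force, the opening and the grip force at its end, in the units of the state.
- sensors.observe(): the state, without advancing time (a new reading comes with each control period).
- cams.capture(name): name is "side" or "top"; returns a dict with "pixels" (400x640x3 uint8, red, green, blue), "depth" (400x640 float32, m along the optical axis (not along the pixel's ray), 0 where there is no reading), "K" (3x3 intrinsics, pixels), "dist" ([k1, k2, p1, p2, k3] as OpenCV has them; the pictures are not rectified), "rvec" (rotation vector, rad) and "tvec" (3), from world to camera coordinates, as OpenCV has them. Camera axes: x right, y down, z forward; pixel columns grow to the right and rows downward; lengths in m; the calibration is good to about 2 mm. A picture is of the moment at which its call begins.
- arm.sign_off(): hands the job in; it is judged then, once.
The state is a dict: "time": time; "q": joint angles; "dq": joint speeds; "joint_efforts": joint torques, N m; "ee_pos": TCP position; "orientation": TCP orientation; "force": force on the tool from outside, world axes, zero at the start; "ft_torque": the same for the moment, N m; "gripper_width": finger opening in m; "grip_force": force on a finger pad.
Only numpy, scipy, OpenCV 4.12 (cv2) and the standard library are available. Lean on these libraries where they do the work, as an engineer would, in place of code of your own. Each camera call takes 0.05 s, during which the arm holds its last target. There are 200 camera calls.

### The job

Refill the air duster: pick up the silver can from the round rubber mat, press it upright, base first, down onto the filling dock's round sprung pad until the pad is fully down, and keep it fully down for a good second. Then stand the can upright back on the rubber mat and let go of it. Last, vent the dock by pressing its small steel plunger all the way down and releasing it; leave the other things on the desk where they are.

Things in the scene. Friction and masses are not known exactly. Their poses are not given: they have to be found in the camera images.
- can: air duster can, plain aluminium cylinder 48 mm in diameter up to 106 mm above its base, then a short shoulder and a black nozzle cap 24 mm wide; 125 mm tall in all, about 220 g. Origin: centre of its base; z up along its axis. It starts standing upright on the rubber mat. Grip its straight wall.
- mat: round flat black rubber mat lying fixed on the desk, 124 mm in diameter, 4 mm thick. Origin: centre of its underside; z up.
- dock: filling dock, a fixed bare aluminium box with black side cheeks, 120 mm (x) by 206 mm (y), top face 45 mm high, pressure gauge on its -x face. Origin: centre of its underside, z up. The sprung pad stands at (0, +50 mm), the plunger at (0, -55 mm) in its frame.
- pad_top (a point): centre of the top face of the dock's sprung pad, a flat round black rubber disc 70 mm in diameter, 6 mm thick; when up its top is 67 mm above the desk (22 mm above the dock's top). It moves with the pad. Pressing starts to move it at about 5 N and it meets its stop at about 11 N.
- fill_pad (a joint): how far the pad is pressed down: 0 up, 0.012 (12 mm) at its stop; it springs back.
- plunger_top (a point): centre of the top of the dock's vent plunger, a steel mushroom head 28 mm in diameter; when up its top is 77 mm above the desk (32 mm above the dock's top). It moves with the plunger. About 6 N presses it to its stop.
- vent_plunger (a joint): how far the plunger is pressed down: 0 up, 0.010 (10 mm) at its stop; it springs back.
- pot_a: bystander: black film pot with grey lid, 33 mm in diameter, 51 mm tall, loose. Origin: centre of its base.
- pot_b: bystander: a second such film pot, near the mat, loose. Origin: centre of its base.
- lens: bystander: black camera lens standing on end, 66 mm in diameter, 68 mm tall, loose. Origin: centre of its base.
- cleaner: bystander: white plastic bottle with black cap, 52 mm in diameter, 150 mm tall, loose. Origin: centre of its base.
- loupe: bystander: black magnifying loupe, 52 mm in diameter, 48 mm tall, loose. Origin: centre of its base.
- lens_cap: bystander: flat black lens cap, 62 mm in diameter, 9 mm thick, loose. Origin: centre of its underside.
- brush: bystander: small dusting brush, 150 mm long, lying along its x axis, loose. Origin: under its middle.
Things that resemble listed ones, but are neither listed nor needed, are in the scene too. What is shaped like the can but pink is not meant. What is shaped like the dock but orange is not meant.

How it is judged:
On the way, in this order (a step that is already met when the one before it is completed fails the run):
1. the can, upright, is pressed on the pad and the pad is held fully down (at least 10.5 of its 12 mm) for 0.8 s (value of joint fill_pad above 0.0105 m and angle between can's own z axis and vertical below 0.2 rad and distance between can and pad_top below 0.03 m and contact force between can and dock above 3 N), for 0.8 s.
2. the can stands upright on the rubber mat again, let go (horizontal distance between can and mat below 0.05 m and angle between can's own z axis and vertical below 0.1 rad and z of can in the frame of mat between 0 and 0.01 m and contact force between can and the fingers below 0.1 N), for 0.2 s.
3. the plunger is pressed to its stop (at least 8.5 of its 10 mm) (value of joint vent_plunger above 0.0085 m), for 0.05 s.
At the end, for the whole second after the job is handed in: The can stands at rest and upright (within 0.1 rad) on the rubber mat, its axis within 50 mm of the mat's centre, released; the pad and the plunger are both back up (within 3 mm) (all of step 2 and linear speed of can below 0.02 m/s and value of joint each of fill_pad, vent_plunger below 0.003 m); the robot touches nothing.
It fails at once if a bystander (film pots, lens, bottle, loupe, lens cap, brush) is moved by more than 40 mm (distance of any of pot_a, pot_b, lens, cleaner, loupe, lens_cap, brush from where it was at the start of the episode above 0.04 m).
It also fails if it takes over 67 s, if anything falls off the work surface, if the arm or the gripper's body presses on something with over 40 N, if the wrist force passes 120 N, or if a joint passes its speed limit or range.

## Working session

There is one attempt and no reset: what is moved stays moved. The work goes in short steps, Python scripts to look and compute and a tool call to move; the robot and the scene stay as the last step left them, time stands still between calls to the robot, and variables do not carry over. Pictures are saved under pics/ and viewed, at most 10 in all, crops included, and the job is handed in when it is done.

Besides the shell and the picture viewer there is one more tool, called after "Request:" as name(argument=value, ...), one argument or row to a line, values as JSON. play_rows: Moves the arm, as the interface text tells. Its arguments: {"type":"object","properties":{"rows":{"type":"array"}},"required":["rows"]}

```bash
mkdir -p pics; python3 - <<'E'
from station import sensors, cams, arm
import cv2
s=sensors.observe(); print(s['time'],s['ee_pos'],s['orientation'],s['gripper_width'],s['force'],arm.grip_depth)
for n in('side','top'):
    c=cams.capture(n); cv2.imwrite(f'pics/{n}0.png',c['pixels'][:,:,::-1]); print(n,c['K'].tolist(),c['dist'],c['rvec'],c['tvec'],(c['depth']>0).mean())
E
```

```text
0.0 [ 0.25914729 -0.54083454  0.22155957] [-9.09804318e-04  9.75153135e-01  2.21529939e-01 -1.48282483e-04] 0.08804004369189965 [-0.29794094  0.05212103  0.1854373 ] 0.0187
side [[381.19293445468065, 0.0, 315.19288970937697], [0.0, 381.19293445468065, 198.4813004152911], [0.0, 0.0, 1.0]] [-0.08376634  0.          0.          0.          0.        ] [ 0.66955084 -2.71013403  1.05959041] [0.51169883 0.25228038 1.04972073] 0.99589453125
top [[366.8322283464257, 0.0, 319.4290923086123], [0.0, 366.8322283464257, 195.75550598797486], [0.0, 0.0, 1.0]] [-0.04326914  0.          0.          0.          0.        ] [ 2.13328229 -2.12777948  0.18175415] [0.01016155 0.58966115 1.02961874] 0.9961875
```

View pics/top0.png

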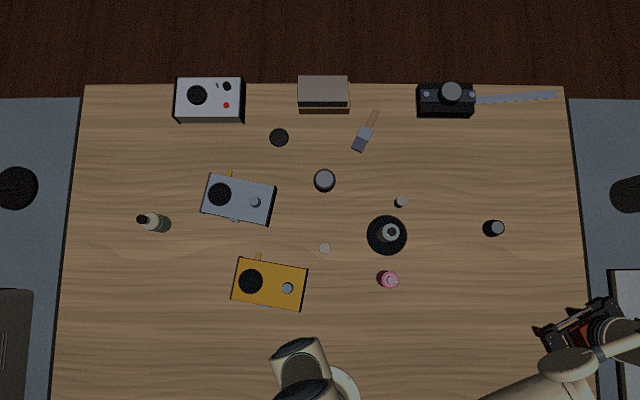

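View pics/side0.png

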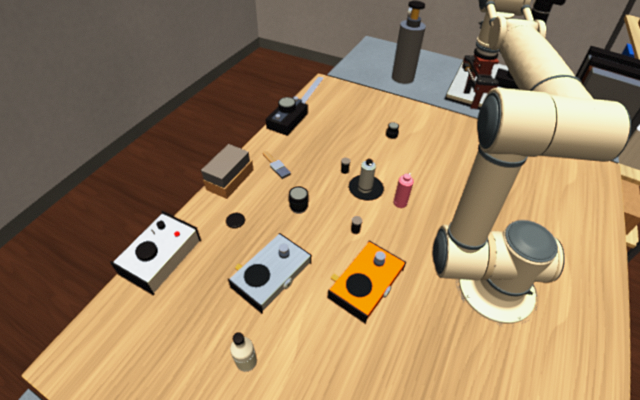

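The top view shows the silver can on the mat at (387,235), with pink can at (389,280). The silver dock is at (238,199), its pad at (219,194) and its plunger at (255,202). In the side view the can is at (368,178), the pad at (257,275) and the plunger at (284,251). One pot (401,202) is close to the mat and the other is at (325,248).

```bash
cat > h.py <<'E'
from station import sensors, cams, arm
import cv2, numpy as np
def ray(c,p):
    u=cv2.undistortPoints(np.array([[p]],float),c['K'],c['dist'])[0,0]
    R=cv2.Rodrigues(c['rvec'])[0]; return -R.T@c['tvec'].ravel(), R.T@np.r_[u,1]
def plane(c,p,z):
    o,d=ray(c,p); return o+d*(z-o[2])/d[2]
def tri(c1,p1,c2,p2):
    o1,d1=ray(c1,p1);o2,d2=ray(c2,p2)
    s=np.linalg.lstsq(np.c_[d1,-d2],o2-o1,rcond=None)[0]
    a,b=o1+d1*s[0],o2+d2*s[1]; return (a+b)/2,np.linalg.norm(a-b)
def cloud(c):
    v,u=np.mgrid[:400,:640]; px=np.stack([u,v],-1).reshape(-1,1,2).astype(float)
    n=cv2.undistortPoints(px,c['K'],c['dist'])[:,0]; d=c['depth'].reshape(-1,1)
    P=np.hstack([n*d,d])-c['tvec'].ravel(); return (P@cv2.Rodrigues(c['rvec'])[0]).reshape(400,640,3)
def blob(c,seed,lo,hi,r=30):
    g=cv2.cvtColor(c['pixels'],cv2.COLOR_RGB2GRAY); m=cv2.inRange(g,lo,hi)
    k=np.zeros_like(m); cv2.circle(k,seed,r,255,-1); m&=k
    n,l,s,ce=cv2.connectedComponentsWithStats(m); i=l[seed[1],seed[0]]
    ct=max(cv2.findContours((l==i).astype(np.uint8),0,1)[0],key=cv2.contourArea)
    return cv2.fitEllipse(cv2.convexHull(ct)) if i else None
def circ(P):
    A=np.c_[2*P[:,:2],np.ones(len(P))]; s=np.linalg.lstsq(A,(P[:,:2]**2).sum(1),rcond=None)[0]
    return s[:2],np.sqrt(s[2]+s[:2]@s[:2])
E
python3 - <<'E'
from h import *
T=cams.capture('top');S=cams.capture('side')
for n,c,pts in(('T',T,dict(pad=(219,194),plg=(255,202),can=(391,232),mat=(375,240),potb=(401,202),pota=(325,248),pink=(389,280),lens=(324,180))),('S',S,dict(pad=(257,275),plg=(284,251),mat=(355,190),can=(369,163),potb=(346,162)))):
    C=cloud(c); g=cv2.cvtColor(c['pixels'],cv2.COLOR_RGB2GRAY)
    for k,p in pts.items(): print(n,k,C[p[1],p[0]].round(3),g[p[1],p[0]])
bT=blob(T,(219,194),0,45,20);bS=blob(S,(257,275),0,60,22);print(bT,bS)
print('pad',tri(T,bT[0],S,bS[0]))
P=np.vstack([cloud(T).reshape(-1,3),cloud(S).reshape(-1,3)])
def sel(x,y,r,z0,z1,Q=P): return Q[(np.hypot(Q[:,0]-x,Q[:,1]-y)<r)&(Q[:,2]>z0)&(Q[:,2]<z1)]
for n,c in(('T',T),('S',S)):
  Q=cloud(c).reshape(-1,3)
  C=cloud(T); 
  for nm,p,r,z0,z1 in(('can',(391,232),.045,.03,.1),('cap',(391,232),.03,.12,.14),('padtop',(219,194),.05,.06,.075),('plgtop',(255,202),.03,.071,.085)):
    w=C[p[1],p[0]]; q=sel(w[0],w[1],r,z0,z1,Q)
    if len(q)>5: print(n,nm,len(q),q.mean(0).round(4),q.min(0).round(3),q.max(0).round(3),circ(q))
E
```

```text
T pad [0.591 0.305 0.066] 15
T plg [0.567 0.197 0.076] 100
T can [ 0.478 -0.181  0.131] 31
T mat [ 0.463 -0.156  0.007] 24
T potb [ 0.572 -0.229  0.049] 113
T pota [ 0.437 -0.005  0.052] 118
T pink [ 0.351 -0.174  0.122] 125
T lens [ 0.632 -0.002  0.072] 95
S pad [0.591 0.306 0.065] 29
S plg [0.564 0.212 0.074] 146
S mat [ 0.504 -0.153  0.008] 27
S can [ 0.476 -0.172  0.128] 93
S potb [ 0.571 -0.22   0.053] 146
((219.30003356933594, 193.93582153320312), (22.445907592773438, 23.328353881835938), 56.797203063964844) ((256.56439208984375, 275.1768493652344), (21.540599822998047, 25.235605239868164), 75.33332061767578)
pad (array([0.59278598, 0.30511579, 0.06158769]), np.float64(0.0006481987697435462))
T can 67 [ 0.474  -0.1657  0.0668] [ 0.457 -0.188  0.031] [ 0.501 -0.16   0.098] (array([ 0.48056886, -0.18376586]), np.float64(0.02378964313508))
T cap 72 [ 0.4797 -0.1822  0.129 ] [ 0.47  -0.195  0.121] [ 0.491 -0.167  0.134] (array([ 0.47960281, -0.18193304]), np.float64(0.009212967936941945))
T padtop 452 [0.5929 0.3051 0.0673] [0.559 0.272 0.06 ] [0.628 0.34  0.073] (array([0.5929929 , 0.30514735]), np.float64(0.025006478604245062))
T plgtop 74 [0.5714 0.2013 0.077 ] [0.558 0.188 0.073] [0.585 0.215 0.083] (array([0.57142582, 0.20139692]), np.float64(0.00989357575340917))
S can 229 [ 0.4746 -0.1655  0.0657] [ 0.455 -0.188  0.03 ] [ 0.502 -0.156  0.1  ] (array([ 0.47907308, -0.18152895]), np.float64(0.02237028481776126))
S cap 47 [ 0.4779 -0.1795  0.1271] [ 0.466 -0.196  0.12 ] [ 0.489 -0.163  0.131] (array([ 0.47728861, -0.17985092]), np.float64(0.01006365359424863))
S padtop 489 [0.5913 0.3071 0.0665] [0.557 0.272 0.061] [0.627 0.341 0.071] (array([0.59174189, 0.30676376]), np.float64(0.024909525877071206))
S plgtop 73 [0.5695 0.2045 0.0761] [0.557 0.191 0.071] [0.583 0.217 0.081] (array([0.56996645, 0.20392075]), np.float64(0.010155844908218777))
```

```bash
cat >> h.py <<'E'
def R():
    from scipy.spatial.transform import Rotation as r
    w,x,y,z=sensors.observe()['orientation']; return r.from_quat([x,y,z,w]).as_matrix()
def to(p): # tool-frame shift in cm to world TCP target
    s=sensors.observe(); d=R().T@(np.array(p)-s['ee_pos'])*100; print('go',p,d.round(2)); return d
E
python3 - <<'E'
from h import *
T=cams.capture('top');S=cams.capture('side')
for c,sd in((T,(375,240)),(S,(352,189))):
    b=blob(c,sd,0,55,34); print(b, plane(c,b[0],.004))
print(R().round(3))
to([.479,-.182,.2]); to([.479,-.182,.069])
E
```

```text
((386.25933837890625, 234.92698669433594), (39.71147537231445, 40.726593017578125), 144.3035125732422) [ 0.47804683 -0.19063609  0.004     ]
((365.6832580566406, 187.1667022705078), (23.944570541381836, 33.771568298339844), 98.91532897949219) [ 0.47823314 -0.18642969  0.004     ]
[[ 0.902  0.432 -0.   ]
 [ 0.432 -0.902  0.001]
 [-0.    -0.001 -1.   ]]
go [0.479, -0.182, 0.2] [ 35.33 -22.88   2.24]
go [0.479, -0.182, 0.069] [ 35.34 -22.87  15.34]
```

Request:
play_rows(
  rows=[
    [[0, 0, 0, 35.3, -22.9, 2.2, 0], [0, 0, 0, 35.3, -22.9, 2.2, 0], [0, 0, 0, 35.3, -22.9, 2.2, 0], [0, 0, 0, 35.3, -22.9, 2.2, 0], [0, 0, 0, 35.3, -22.9, 2.2, 0], [0, 0, 0, 35.3, -22.9, 2.2, 0], [0, 0, 0, 35.3, -22.9, 2.2, 0], [0, 0, 0, 35.3, -22.9, 2.2, 0], [0, 0, 0, 35.3, -22.9, 2.2, 0], [0, 0, 0, 35.3, -22.9, 2.2, 0]],
  ],
)

```text
time: 1.3
ee_pos: [0.4797, -0.1795, 0.2003]
orientation: [-0.0, 0.975, 0.224, 0.0]
force: [-0.3, 0.1, -0.2]
gripper_width: 0.0879
grip_force: 0.0
```

Request:
play_rows(
  rows=[
    [[0, 0, 0, 0, 0, 0, 0], [0, 0, 0, 0, 0, 0, 0], [0, 0, 0, 0, 0, 0, 0], [0, 0, 0, 0, 0, 0, 0], [0, 0, 0, 0, 0, 0, 0]],
  ],
)

```text
time: 1.8
ee_pos: [0.4784, -0.1828, 0.2007]
orientation: [0.0, 0.975, 0.221, 0.0]
force: [0.9, -0.2, 0.1]
gripper_width: 0.0879
grip_force: 0.0
```

```bash
python3 - <<'E'
from h import *
to([.479,-.182,.069])
T=cams.capture('top');S=cams.capture('side')
cv2.imwrite('pics/s1.png',cv2.resize(S['pixels'][90:260,270:490,::-1],None,fx=3,fy=3))
E
```

```text
go [0.479, -0.182, 0.069] [ 0.09 -0.04 13.17]
```

View pics/s1.png

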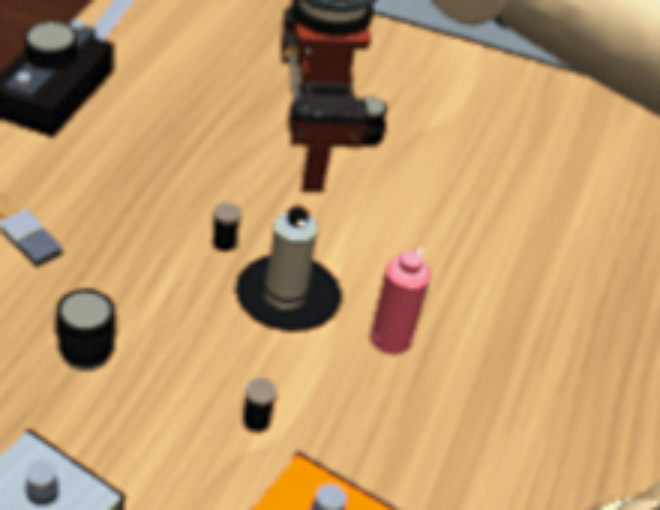

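The crop shows the open gripper directly above the can, whose cap is at crop (297,215), with pot_b and the pink can clear of the fingers. I'll descend and close.

Request:
play_rows(
  rows=[
    [[0, 0, 0, 0, 0, 3, 0], [0, 0, 0, 0, 0, 6, 0], [0, 0, 0, 0, 0, 9, 0], [0, 0, 0, 0, 0, 11, 0], [0, 0, 0, 0, 0, 12.5, 0], [0, 0, 0, 0, 0, 13.2, 0], [0, 0, 0, 0, 0, 13.2, 0], [0, 0, 0, 0, 0, 13.2, 0], [0, 0, 0, 0, 0, 13.2, 0]],
  ],
)

```text
time: 2.8
ee_pos: [0.4794, -0.1824, 0.0701]
orientation: [0.001, 0.975, 0.222, 0.001]
force: [0.3, 0.1, -0.4]
gripper_width: 0.0879
grip_force: 0.0
```

Request:
play_rows(
  rows=[
    [[0, 0, 0, 0, 0, 0, 0.3], [0, 0, 0, 0, 0, 0, 0.4], [0, 0, 0, 0, 0, 0, 0.6], [0, 0, 0, 0, 0, 0, 0.8], [0, 0, 0, 0, 0, 0, 1], [0, 0, 0, 0, 0, 0, 1], [0, 0, 0, 0, 0, 0, 1], [0, 0, 0, 0, 0, 0, 1], [0, 0, 0, 0, 0, 0, 1], [0, 0, 0, 0, 0, 0, 1]],
  ],
)

```text
time: 3.8
ee_pos: [0.4787, -0.1821, 0.0686]
orientation: [0.0, 0.975, 0.222, 0.0]
force: [0.6, -1.0, -0.4]
gripper_width: 0.047
grip_force: 30.0
```

Request:
play_rows(
  rows=[
    [[0, 0, 0, 0, 0, -1, 1], [0, 0, 0, 0, 0, -3, 1], [0, 0, 0, 0, 0, -6, 1], [0, 0, 0, 0, 0, -9, 1], [0, 0, 0, 0, 0, -12, 1], [0, 0, 0, 0, 0, -15, 1], [0, 0, 0, 0, 0, -18, 1], [0, 0, 0, 0, 0, -18, 1], [0, 0, 0, 0, 0, -18, 1]],
  ],
)

```text
time: 4.7
ee_pos: [0.4787, -0.182, 0.2484]
orientation: [0.0, 0.975, 0.222, 0.0]
force: [-0.5, 0.6, -3.5]
gripper_width: 0.0474
grip_force: 29.9
```

```bash
python3 - <<'E'
from h import *
s=sensors.observe();print(s['ee_pos'],s['force'],s['gripper_width'])
to([.592,.306,.25])
E
```

```text
[ 0.47873852 -0.1820469   0.24842272] [-0.50139611  0.58082949 -3.548845  ] 0.047405513925310096
go [0.592, 0.306, 0.25] [ 31.31 -39.12  -0.16]
```

Request:
play_rows(
  rows=[
    [[0, 0, 0, 1, -1.25, 0, 1], [0, 0, 0, 3, -3.75, 0, 1], [0, 0, 0, 5.5, -6.87, 0, 1], [0, 0, 0, 8, -10, 0, 1], [0, 0, 0, 10.5, -13.1, 0, 1], [0, 0, 0, 13, -16.2, 0, 1], [0, 0, 0, 15.5, -19.4, 0, 1], [0, 0, 0, 18, -22.5, 0, 1], [0, 0, 0, 20.5, -25.6, 0, 1], [0, 0, 0, 23, -28.7, 0, 1]],
  ],
)

```text
time: 5.7
ee_pos: [0.5614, 0.1777, 0.2454]
orientation: [0.0, 0.975, 0.222, -0.002]
force: [0.7, -0.3, -2.4]
gripper_width: 0.0474
grip_force: 29.9
```

Request:
play_rows(
  rows=[
    [[0, 0, 0, 2.5, -3.1, 0, 1], [0, 0, 0, 5, -6.2, 0, 1], [0, 0, 0, 7, -8.8, 0, 1], [0, 0, 0, 8.3, -10.4, 0, 1], [0, 0, 0, 8.3, -10.4, 0, 1], [0, 0, 0, 8.3, -10.4, 0, 1], [0, 0, 0, 8.3, -10.4, 0, 1], [0, 0, 0, 8.3, -10.4, 0, 1]],
  ],
)

```text
time: 6.5
ee_pos: [0.592, 0.3046, 0.2486]
orientation: [0.0, 0.975, 0.221, -0.0]
force: [-0.1, -0.6, -1.6]
gripper_width: 0.0477
grip_force: 29.9
```

```bash
python3 - <<'E'
from h import *
s=sensors.observe();print(s['ee_pos'],s['force'],s['gripper_width'])
S=cams.capture('side');T=cams.capture('top')
for c in(S,T):
  Q=cloud(c).reshape(-1,3);x,y=s['ee_pos'][:2]
  q=Q[(np.hypot(Q[:,0]-x,Q[:,1]-y)<.032)&(Q[:,2]>.15)&(Q[:,2]<.22)]
  if len(q)>10: print(len(q),q.min(0),circ(q))
  q=Q[(np.hypot(Q[:,0]-.592,Q[:,1]-.306)<.036)&(Q[:,2]>.05)&(Q[:,2]<.08)]; print(len(q),q.mean(0))
to([.592,.306,.13])
cv2.imwrite('pics/s2.png',cv2.resize(S['pixels'][100:330,150:390,::-1],None,fx=2.5,fy=2.5))
E
```

```text
[0.59198853 0.3045921  0.24858457] [-0.07973613 -0.62603288 -1.57065906] 0.047657086706500165
184 [0.56833579 0.28654716 0.18255167] (array([0.59330434, 0.30489083]), np.float64(0.02380709184154325))
490 [0.59128262 0.30725173 0.06661771]
80 [0.569977   0.28035624 0.1865325 ] (array([0.59426999, 0.304903  ]), np.float64(0.02388639796637703))
392 [0.59034666 0.30197186 0.06720749]
go [0.592, 0.306, 0.13] [ 0.04 -0.11 11.9 ]
```

View pics/s2.png

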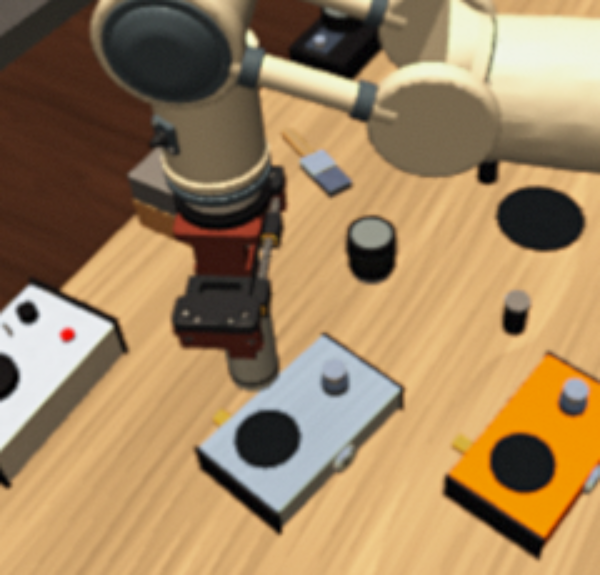

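The crop shows the can held upright in the jaws, its base at crop (253,378). The cloud fit puts its axis within 2 mm of the pad centre, which is at crop (268,437). I'll descend to just above the pad, then press.

Request:
play_rows(
  rows=[
    [[0, 0, 0, 0, 0, 2, 1], [0, 0, 0, 0, 0, 5, 1], [0, 0, 0, 0, 0, 8, 1], [0, 0, 0, 0, 0, 10, 1], [0, 0, 0, 0, 0, 11, 1], [0, 0, 0, 0, 0, 11.3, 1], [0, 0, 0, 0, 0, 11.3, 1], [0, 0, 0, 0, 0, 11.3, 1]],
  ],
)

```text
time: 7.4
ee_pos: [0.5927, 0.306, 0.1376]
orientation: [-0.0, 0.975, 0.221, 0.001]
force: [0.9, 0.7, -1.9]
gripper_width: 0.0473
grip_force: 29.9
```

Request:
play_rows(
  rows=[
    [[0, 0, 0, 0, 0, 0.2, 1], [0, 0, 0, 0, 0, 0.4, 1], [0, 0, 0, 0, 0, 0.6, 1], [0, 0, 0, 0, 0, 0.8, 1], [0, 0, 0, 0, 0, 1, 1], [0, 0, 0, 0, 0, 1.1, 1], [0, 0, 0, 0, 0, 1.2, 1], [0, 0, 0, 0, 0, 1.2, 1], [0, 0, 0, 0, 0, 1.2, 1]],
  ],
)

```text
time: 8.3
ee_pos: [0.5924, 0.306, 0.1248]
orientation: [-0.0, 0.975, 0.222, 0.001]
force: [-0.7, 0.1, 6.3]
gripper_width: 0.0483
grip_force: 30.0
```

Request:
play_rows(
  rows=[
    [[0, 0, 0, 0, 0, 0.2, 1], [0, 0, 0, 0, 0, 0.4, 1], [0, 0, 0, 0, 0, 0.5, 1], [0, 0, 0, 0, 0, 0.6, 1], [0, 0, 0, 0, 0, 0.6, 1]],
  ],
)

```text
time: 8.8
ee_pos: [0.5925, 0.306, 0.1196]
orientation: [-0.0, 0.975, 0.222, 0.001]
force: [-1.6, -1.2, 8.3]
gripper_width: 0.0476
grip_force: 30.0
```

Request:
play_rows(
  rows=[
    [[0, 0, 0, 0, 0, 0.1, 1], [0, 0, 0, 0, 0, 0.2, 1], [0, 0, 0, 0, 0, 0.3, 1], [0, 0, 0, 0, 0, 0.3, 1], [0, 0, 0, 0, 0, 0.3, 1]],
  ],
)

```text
time: 9.3
ee_pos: [0.5929, 0.306, 0.1193]
orientation: [-0.0, 0.975, 0.221, 0.003]
force: [-2.7, -3.0, 17.6]
gripper_width: 0.0476
grip_force: 30.0
```

```bash
python3 - <<'E'
from h import *
s=sensors.observe();print(s['ee_pos'],s['force'],s['gripper_width'],s['time'])
S=cams.capture('side')
C=cloud(S).reshape(-1,3)
q=C[(np.hypot(C[:,0]-.592,C[:,1]-.306)<.033)&(np.hypot(C[:,0]-.592,C[:,1]-.306)>.026)&(C[:,2]>.048)&(C[:,2]<.068)&(C[:,1]>.306)];print(len(q),np.median(q[:,2]))
x,y=s['ee_pos'][:2]
q=C[(np.hypot(C[:,0]-x,C[:,1]-y)<.03)&(C[:,2]>.062)&(C[:,2]<.09)]
if len(q)>10: print(len(q),circ(q))
E
```

```text
[0.59289905 0.3059926  0.11929586] [-2.65952391 -3.0293089  17.63428562] 0.04756946861441165 9.3
81 0.05522954196854655
91 (array([0.59334629, 0.30571919]), np.float64(0.02361702605137541))
```

The pad is on its stop: its top measures 0.055 m and the force rose sharply to about 18 N. I'll hold it there.

Request:
play_rows(
  rows=[
    [[0, 0, 0, 0, 0, 0, 1], [0, 0, 0, 0, 0, 0, 1], [0, 0, 0, 0, 0, 0, 1], [0, 0, 0, 0, 0, 0, 1], [0, 0, 0, 0, 0, 0, 1], [0, 0, 0, 0, 0, 0, 1], [0, 0, 0, 0, 0, 0, 1], [0, 0, 0, 0, 0, 0, 1], [0, 0, 0, 0, 0, 0, 1], [0, 0, 0, 0, 0, 0, 1]],
  ],
)

```text
time: 10.35
ee_pos: [0.5929, 0.306, 0.1193]
orientation: [-0.0, 0.975, 0.221, 0.003]
force: [-4.0, -2.2, 16.6]
gripper_width: 0.0478
grip_force: 30.0
```

Request:
play_rows(
  rows=[
    [[0, 0, 0, 0, 0, 0, 1], [0, 0, 0, 0, 0, 0, 1], [0, 0, 0, 0, 0, 0, 1], [0, 0, 0, 0, 0, 0, 1], [0, 0, 0, 0, 0, -0.4, 1], [0, 0, 0, 0, 0, -1.2, 1], [0, 0, 0, 0, 0, -2, 1], [0, 0, 0, 0, 0, -3.5, 1], [0, 0, 0, 0, 0, -5.5, 1]],
  ],
)

```text
time: 11.25
ee_pos: [0.591, 0.3054, 0.1679]
orientation: [0.0, 0.975, 0.222, -0.002]
force: [0.4, 0.7, -1.0]
gripper_width: 0.0477
grip_force: 30.0
```

Request:
play_rows(
  rows=[
    [[0, 0, 0, 0, 0, -2, 1], [0, 0, 0, 0, 0, -4, 1], [0, 0, 0, 0, 0, -6, 1], [0, 0, 0, 0, 0, -7.5, 1], [0, 0, 0, 0, 0, -7.5, 1], [0, 0, 0, 0, 0, -7.5, 1], [0, 0, 0, 0, 0, -7.5, 1]],
  ],
)

```text
time: 11.95
ee_pos: [0.5916, 0.3056, 0.2426]
orientation: [0.0, 0.975, 0.222, -0.001]
force: [-0.5, 0.8, -2.8]
gripper_width: 0.0479
grip_force: 30.0
```

```bash
python3 - <<'E'
from h import *
s=sensors.observe();print(s['ee_pos'],s['force'],s['gripper_width'],s['time'])
for n in('side','top'):
  C=cloud(cams.capture(n)).reshape(-1,3)
  x,y=s['ee_pos'][:2]
  for z0 in(.17,.185,.2):
    q=C[(np.hypot(C[:,0]-x,C[:,1]-y)<.03)&(C[:,2]>z0)&(C[:,2]<z0+.015)]
    if len(q)>10: print(len(q),q[:,2].min(),circ(q))
to([.4785,-.184,.25])
E
```

```text
[0.59159772 0.30564901 0.24263932] [-0.54470362  0.7965432  -2.75561982] 0.04787623287881855 11.95
32 0.17743567876621155 (array([0.59229018, 0.30602953]), np.float64(0.02362507084087491))
80 0.18500455140713348 (array([0.59222715, 0.30635347]), np.float64(0.02373427060576348))
73 0.20005147889579994 (array([0.59228122, 0.30630152]), np.float64(0.023633591559168783))
39 0.185044885400313 (array([0.59343609, 0.30627597]), np.float64(0.0242201415996199))
39 0.20002446124128603 (array([0.59363728, 0.30621268]), np.float64(0.023993287631763144))
go [0.4785, -0.184, 0.25] [-31.36  39.27  -0.63]
```

Request:
play_rows(
  rows=[
    [[0, 0, 0, -1, 1.25, 0, 1], [0, 0, 0, -3, 3.75, 0, 1], [0, 0, 0, -5.5, 6.9, 0, 1], [0, 0, 0, -8, 10, 0, 1], [0, 0, 0, -10.5, 13.1, 0, 1], [0, 0, 0, -13, 16.3, 0, 1], [0, 0, 0, -15.5, 19.4, 0, 1], [0, 0, 0, -18, 22.5, 0, 1], [0, 0, 0, -20.5, 25.7, 0, 1], [0, 0, 0, -23, 28.8, 0, 1]],
  ],
)

```text
time: 13.05
ee_pos: [0.5081, -0.0548, 0.244]
orientation: [-0.0, 0.975, 0.222, -0.0]
force: [0.4, -1.0, -2.2]
gripper_width: 0.0476
grip_force: 30.0
```

Request:
play_rows(
  rows=[
    [[0, 0, 0, -2.5, 3.1, 0, 1], [0, 0, 0, -5, 6.3, 0, 1], [0, 0, 0, -7, 8.8, 0, 1], [0, 0, 0, -8.4, 10.5, 0, 1], [0, 0, 0, -8.4, 10.5, 0, 1], [0, 0, 0, -8.4, 10.5, 0, 1], [0, 0, 0, -8.4, 10.5, 0, 1], [0, 0, 0, -8.4, 10.5, 0, 1]],
  ],
)

```text
time: 13.85
ee_pos: [0.4789, -0.1833, 0.2446]
orientation: [-0.0, 0.975, 0.222, 0.0]
force: [-0.3, 0.1, -2.6]
gripper_width: 0.0477
grip_force: 30.0
```

```bash
python3 - <<'E'
from h import *
to([.4785,-.184,.072])
E
```

```text
go [0.4785, -0.184, 0.072] [-0.07  0.05 17.26]
```

Request:
play_rows(
  rows=[
    [[0, 0, 0, 0, 0, 3, 1], [0, 0, 0, 0, 0, 6, 1], [0, 0, 0, 0, 0, 9, 1], [0, 0, 0, 0, 0, 12, 1], [0, 0, 0, 0, 0, 15, 1], [0, 0, 0, 0, 0, 16.5, 1], [0, 0, 0, 0, 0, 17.2, 1], [0, 0, 0, 0, 0, 17.2, 1], [0, 0, 0, 0, 0, 17.2, 1]],
  ],
)

```text
time: 14.75
ee_pos: [0.4795, -0.1845, 0.0743]
orientation: [0.001, 0.975, 0.222, 0.001]
force: [0.1, -0.5, -1.7]
gripper_width: 0.0478
grip_force: 30.0
```

Request:
play_rows(
  rows=[
    [[0, 0, 0, 0, 0, 0.1, 1], [0, 0, 0, 0, 0, 0.2, 1], [0, 0, 0, 0, 0, 0.25, 1], [0, 0, 0, 0, 0, 0.25, 1]],
  ],
)

```text
time: 15.15
ee_pos: [0.4787, -0.1844, 0.0703]
orientation: [0.0, 0.975, 0.222, 0.0]
force: [0.4, 0.7, -1.9]
gripper_width: 0.0477
grip_force: 30.0
```

Not in contact yet, so I'll lower in small steps.

Request:
play_rows(
  rows=[
    [[0, 0, 0, 0, 0, 0.1, 1], [0, 0, 0, 0, 0, 0.15, 1], [0, 0, 0, 0, 0, 0.15, 1], [0, 0, 0, 0, 0, 0.15, 1]],
  ],
)

```text
time: 15.55
ee_pos: [0.4786, -0.1843, 0.0686]
orientation: [-0.0, 0.975, 0.222, -0.0]
force: [0.2, 0.5, -3.0]
gripper_width: 0.0475
grip_force: 30.0
```

Request:
play_rows(
  rows=[
    [[0, 0, 0, 0, 0, 0.05, 1], [0, 0, 0, 0, 0, 0.1, 1], [0, 0, 0, 0, 0, 0.1, 1], [0, 0, 0, 0, 0, 0.1, 1]],
  ],
)

```text
time: 15.95
ee_pos: [0.4788, -0.1843, 0.0684]
orientation: [0.0, 0.975, 0.222, 0.0]
force: [-2.6, 1.6, 5.5]
gripper_width: 0.0475
grip_force: 30.0
```

Contact: the base is on the mat. I'll open and then rise.

Request:
play_rows(
  rows=[
    [[0, 0, 0, 0, 0, -0.05, 0.4], [0, 0, 0, 0, 0, -0.05, 0.3], [0, 0, 0, 0, 0, -0.05, 0.2], [0, 0, 0, 0, 0, -0.05, 0], [0, 0, 0, 0, 0, -0.05, 0], [0, 0, 0, 0, 0, -0.05, 0], [0, 0, 0, 0, 0, -0.05, 0], [0, 0, 0, 0, 0, -0.05, 0]],
  ],
)

```text
time: 16.75
ee_pos: [0.4786, -0.1843, 0.0681]
orientation: [-0.0, 0.975, 0.222, 0.0]
force: [-0.2, 1.1, -0.0]
gripper_width: 0.0875
grip_force: 0.0
```

Request:
play_rows(
  rows=[
    [[0, 0, 0, 0, 0, -1, 0], [0, 0, 0, 0, 0, -3, 0], [0, 0, 0, 0, 0, -6, 0], [0, 0, 0, 0, 0, -9, 0], [0, 0, 0, 0, 0, -12, 0], [0, 0, 0, 0, 0, -15, 0], [0, 0, 0, 0, 0, -16, 0], [0, 0, 0, 0, 0, -16, 0], [0, 0, 0, 0, 0, -16, 0]],
  ],
)

```text
time: 17.65
ee_pos: [0.4784, -0.1842, 0.2268]
orientation: [-0.0, 0.975, 0.222, -0.001]
force: [0.4, -0.7, 0.1]
gripper_width: 0.0876
grip_force: 0.0
```

```bash
python3 - <<'E'
from h import *
s=sensors.observe();print(s['ee_pos'],s['force'],s['gripper_width'],s['time'])
S=cams.capture('side');C=cloud(S).reshape(-1,3)
for z0,z1 in((.02,.055),(.055,.1)):
    q=C[(np.hypot(C[:,0]-.479,C[:,1]+.184)<.04)&(C[:,2]>z0)&(C[:,2]<z1)];print(len(q),circ(q))
q=C[(np.hypot(C[:,0]-.479,C[:,1]+.184)<.03)&(C[:,2]<.15)]; print('top',q[:,2].max())
to([.5707,.2027,.13])
cv2.imwrite('pics/s3.png',cv2.resize(S['pixels'][100:330,200:440,::-1],None,fx=2.5,fy=2.5))
E
```

```text
[ 0.47836016 -0.18419572  0.22682875] [ 0.38277371 -0.67503022  0.1208056 ] 0.08764079891511752 17.65
111 (array([ 0.47869261, -0.18324494]), np.float64(0.022576569540264876))
140 (array([ 0.47881506, -0.18327486]), np.float64(0.02277546005882212))
top 0.13134593894699584
go [0.5707, 0.2027, 0.13] [ 25.08 -30.86   9.64]
```

View pics/s3.png

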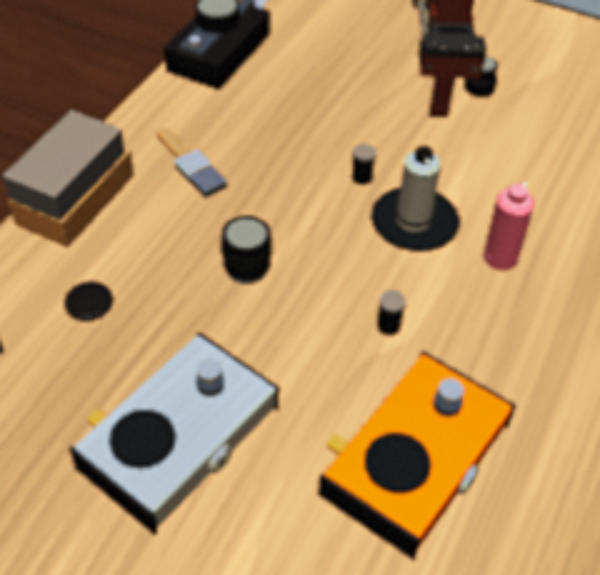

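The crop shows the can upright on the mat at crop (418,195), with both pots undisturbed and the silver dock's plunger clear at (209,375). I'll move above the plunger while closing the fingers.

Request:
play_rows(
  rows=[
    [[0, 0, 0, 1, -1.2, 0, 0], [0, 0, 0, 3.2, -4, 0, 0], [0, 0, 0, 5.7, -7, 0, 0.5], [0, 0, 0, 8.1, -10, 0, 1], [0, 0, 0, 10.6, -13, 0, 1], [0, 0, 0, 13, -16, 0, 1], [0, 0, 0, 15.4, -19, 0, 1], [0, 0, 0, 17.9, -22, 0, 1], [0, 0, 0, 20.3, -25, 0, 1], [0, 0, 0, 22.8, -28, 0, 1]],
  ],
)

```text
time: 18.7
ee_pos: [0.5627, 0.1682, 0.2258]
orientation: [0.0, 0.975, 0.222, -0.002]
force: [0.4, -0.5, 0.4]
gripper_width: 0.0273
grip_force: 0.0
```

Request:
play_rows(
  rows=[
    [[0, 0, 0, 2.3, -2.9, 1, 1], [0, 0, 0, 2.3, -2.9, 3, 1], [0, 0, 0, 2.3, -2.9, 6, 1], [0, 0, 0, 2.3, -2.9, 9, 1], [0, 0, 0, 2.3, -2.9, 12, 1], [0, 0, 0, 2.3, -2.9, 13, 1], [0, 0, 0, 2.3, -2.9, 13, 1], [0, 0, 0, 2.3, -2.9, 13, 1], [0, 0, 0, 2.3, -2.9, 13, 1]],
  ],
)

```text
time: 19.6
ee_pos: [0.5724, 0.2031, 0.1003]
orientation: [-0.0, 0.975, 0.222, 0.002]
force: [-0.1, 0.6, 1.1]
gripper_width: 0.0004
grip_force: 0.0
```

```bash
python3 - <<'E'
from h import *
s=sensors.observe();print(s['ee_pos'],s['force'],s['gripper_width'],s['time'])
S=cams.capture('side')
to([.5707,.2027,.067])
cv2.imwrite('pics/s4.png',cv2.resize(S['pixels'][170:330,200:360,::-1],None,fx=3.5,fy=3.5))
E
```

```text
[0.57239469 0.20305556 0.1002888 ] [-0.13604175  0.60868475  1.13388709] 0.0004067362257157537 19.6
go [0.5707, 0.2027, 0.067] [-0.18 -0.04  3.33]
```

View pics/s4.png

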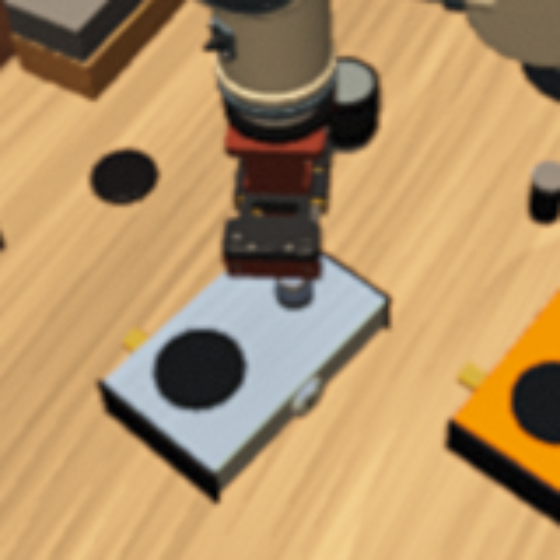

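The crop shows the shut gripper directly over the steel plunger at crop (294,292). I'll press in small steps.

Request:
play_rows(
  rows=[
    [[0, 0, 0, -0.1, 0, 1, 1], [0, 0, 0, -0.1, 0, 2, 1], [0, 0, 0, -0.1, 0, 2.4, 1], [0, 0, 0, -0.1, 0, 2.7, 1], [0, 0, 0, -0.1, 0, 3, 1], [0, 0, 0, -0.1, 0, 3.2, 1], [0, 0, 0, -0.1, 0, 3.3, 1], [0, 0, 0, -0.1, 0, 3.3, 1], [0, 0, 0, -0.1, 0, 3.3, 1]],
  ],
)

```text
time: 20.55
ee_pos: [0.5706, 0.2024, 0.0673]
orientation: [0.0, 0.975, 0.222, 0.001]
force: [-5.2, -1.5, 10.7]
gripper_width: 0.0004
grip_force: 5.6
```

Request:
play_rows(
  rows=[
    [[0, 0, 0, 0, 0, 0.1, 1], [0, 0, 0, 0, 0, 0.1, 1], [0, 0, 0, 0, 0, 0.1, 1]],
  ],
)

```text
time: 20.85
ee_pos: [0.5707, 0.2024, 0.0672]
orientation: [0.0, 0.975, 0.222, 0.001]
force: [-6.7, -2.0, 14.5]
gripper_width: 0.0003
grip_force: 7.4
```

Request:
play_rows(
  rows=[
    [[0, 0, 0, 0, 0, -1, 1], [0, 0, 0, 0, 0, -3, 1], [0, 0, 0, 0, 0, -6, 1], [0, 0, 0, 0, 0, -9, 1], [0, 0, 0, 0, 0, -12, 1], [0, 0, 0, 0, 0, -15, 1], [0, 0, 0, 0, 0, -16, 1], [0, 0, 0, 0, 0, -16, 1], [0, 0, 0, 0, 0, -16, 1], [0, 0, 0, 0, 0, -16, 1]],
  ],
)

```text
time: 21.85
ee_pos: [0.5699, 0.2022, 0.2215]
orientation: [0.0, 0.975, 0.222, -0.002]
force: [0.0, 0.7, -0.6]
gripper_width: 0.0005
grip_force: 0.0
```

```bash
python3 - <<'E'
from h import *
s=sensors.observe();print(s['ee_pos'],s['force'],s['time'])
C=cloud(cams.capture('side')).reshape(-1,3)
for n,x,y,r,z0,z1 in(('pad',.592,.306,.03,.045,.09),('plg',.571,.2027,.01,.05,.095)):
    q=C[(np.hypot(C[:,0]-x,C[:,1]-y)<r)&(C[:,2]>z0)&(C[:,2]<z1)];print(n,len(q),np.median(q[:,2]))
for z0,z1 in((.02,.055),(.055,.1)):
    q=C[(np.hypot(C[:,0]-.479,C[:,1]+.184)<.04)&(C[:,2]>z0)&(C[:,2]<z1)];print(len(q),circ(q))
E
```

```text
[0.56993531 0.20218436 0.2214558 ] [ 0.01753787  0.69214082 -0.59416017] 21.85
pad 373 0.06632908643941766
plg 50 0.07564205121966835
102 (array([ 0.47878998, -0.18358926]), np.float64(0.02276333164602888))
150 (array([ 0.47870493, -0.18340139]), np.float64(0.02279754696403401))
```

The plunger reached its stop and sprang back, the pad is up, and the can stands on the mat. Handing in.

```bash
python3 -c "
from station import arm
print(arm.sign_off())"
```

```text
the job is handed in; nothing more can be done
None
```

I pressed the can on the pad, fully down for about 1.5 s, stood it back upright on the mat and let go, then pressed the vent plunger to its stop and released it; I handed the job in at about 22 s, and no verdict came back.

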